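# Take the filter cassette out of the lens tube

### The job

Gently lay the black lens tube, which stands on end on the optical table, on its side in the V cradle with its filter cassette pointing straight up, and let go of it. Then pinch the cassette's two orange side catches together and, keeping them pinched, draw the cassette straight up out of the tube; finish while still holding it there, upright above the tube, with its lower edge at least 2 cm clear of the tube. The tube stays lying in the cradle, and the other things on the table are left where they are.

Things in the scene. Friction and masses are not known exactly. Their poses are not given: they have to be found in the camera images.
- tube_mid (a point): Black lens tube, 38 mm diameter, 110 mm long, 0.2 to 0.45 kg, standing on end. This point: on its axis, 69 mm above the end it stands on, 41 mm below the other end, at the centre of its square black filter housing. z runs along the tube (up at the start); -x is the port side, where the cassette sticks out (turned roughly to the robot). Laid down properly, -x points up.
- port_face (a point): Centre of the housing's port face, 22 mm from tube_mid towards the tube's -x; the tube's axes. The housing is 44 mm x 44 mm across the tube (22 mm from the axis on each side) and 34 mm along it. Its plain flat faces at +y and -y, 44 mm apart, are good to grip.
- cassette_grip (a point): Filter cassette (aluminium, orange catches, 0.09 kg), plugged into the housing, axes as the tube's while plugged in. This point: midway between the two orange finger tabs, 39 mm from the tube's axis towards -x, 17 mm outside the port face. Tabs look to +y and -y, 34 mm apart over their outer faces (25 mm fully pinched), 16 mm wide along z, reaching 4.5 to 30 mm outside the port face.
- cassette_foot (a point): Middle of the inner edge of the cassette's plate (24 x 11 mm, green filter), 53 mm from cassette_grip along the cassette's +x, same axes. Barbs lock the cassette until both catches are pinched in by about 3.5 mm; it then draws out freely towards -x and is out after 36 mm. A flange 31 mm (y) x 18 mm (z), 3 mm thick, lies on the port face below the tabs.
- catch_left (a joint): Orange catch on the cassette's +y side: how far it is pushed in, in m, 0 at rest to 0.0045 (stop). Spring: about 1.5 N at rest, 8 N at the stop.
- catch_right (a joint): Orange catch on the cassette's -y side: the same.
- cradle_seat (a point): Aluminium V cradle with blue V faces, fixed to the table. This point: where the housing's centre comes to lie, 60 mm above the table. y runs along the trough (the tube lies along y, either end first), z up. Two 90-degree V saddles, 12 mm thick, centred 31 mm either side of this point along y (50 mm free between them for the housing), 48 mm wide at the tops, which are 3 mm below this point.
- cradle_base (a point): Centre of the top of the cradle's base plate, 10 mm above the table, 50 mm under cradle_seat; same axes. The plate is 70 mm (x) x 120 mm (y). With the tube lying in the cradle the port face is 82 mm above the table.
- mirror_mount: Mirror in a black mount on a steel pedestal, 31 mm wide foot, 110 mm high; origin under its foot. Leave alone.
- iris_post: Black round iris on a steel pedestal, 120 mm high; origin under its foot. Leave alone.
- solvent_bottle: Amber bottle, 42 mm wide, 90 mm high; origin under its base. Leave alone.
- ball_driver: Red-handled driver lying on the table, 160 mm long along x; origin under its middle. Leave alone.
- lock_ring: Dark ring, 38 mm wide, 8 mm high, lying flat; origin under its centre. Leave alone.
- optics_box: Small flat optics box with a clear lid, 60 mm square, 28 mm high; origin under its centre. Leave alone.
- short_tube: Short black lens tube standing on end, 31 mm wide, 35 mm high; origin under its centre. Leave alone.
Mind the look-alikes: they are no part of the job. Leave any red look-alike of the part that bears cradle_seat alone.

How it is judged:
By the outcome, as a careful person would: the job done as asked, in the order asked, and still so for the second after the job is handed in, while the arm keeps its last pose, push and grip.
It also fails if it takes over 51 s, if anything falls off the work surface, if the arm or the gripper's body presses on something with over 40 N, if the wrist force passes 120 N, or if a joint passes its speed limit or range.

### The arm

A 6-joint arm with a two-finger parallel gripper is mounted at the origin on the work surface. World frame = base frame: x ahead of the robot, y to its left, z up, the work surface at z = 0. Lengths are in m, angles in degrees, forces in N, time in s.
With the tool pointing down it reaches from about 0.35 to 0.975 m from the base axis. Payload 4.9 kg.
Tool frame: the origin (TCP) lies at the very end of the fingers, on their centre line; the grasp point (between the pads) lies arm.pinch_z behind it (arm.pinch_z is the distance from the TCP to the grasp point, in m); z points along the fingers, y is the direction in which the jaws open and shut (so a half turn about z gives the same grasp; the last joint's range is limited). The gripper opens to 85 mm and grips with 20 to 120 N. Pads are 22 mm wide; open, the fingers measure 114 mm over their backs; the gripper's body (76 mm by 85 mm) begins 54 mm behind the grasp point. The pads swing forward as they close: fully open they stand 13 mm farther back than shut.
Start: joints at [-74.714, 3.019, 92.412, -0, 84.569, -6.818], TCP at [0.235, -0.579, 0.231] pointing down, gripper open.
Joint ranges: [-172.51, 172.51], [-57.92, 126.97], [3.15, 148.05], [-58.71, 238.71], [5.1, 150.11], [-179.66, 179.66]. Speed limits (degrees/s): [147.25, 147.25, 180, 180, 180, 180].

### API

Orientations are given as a 3x3 rotation matrix whose columns are the frame's x, y, z axes.
In Python, from cell import arm gives the robot as it stands. Calls block until the motion is done:
- arm.move_to(position, orientation): joint-space move of the TCP to a pose.
- arm.move_l(position, speed=0.15, rot=None): straight line of the TCP; rot=None keeps the orientation; speed is the mean speed in m/s.
- arm.movej(angles): joint-space move.
- arm.move_gripper(opening): opening from 0.0 (shut) to 1.0 (fully open); the grip force is fixed at half the most; returns when the fingers have stopped.
- arm.sleep(seconds).
- arm.inverse_kinematics(position, orientation): joint angles nearest the present ones, or None.
- arm.get_obs(): the state.
- arm.read_camera(name): name is "scene" or "top" or "wrist"; returns a dict with "frame" (420x560x3 uint8, blue, green, red), "depth" (420x560 float32, m along the optical axis (not along the pixel's ray), 0 where there is no reading), "fx", "fy", "cx", "cy" (pixels), "k1" (the pictures are not rectified: a ray, as slopes to the right and down, at radius r is drawn at 1 + k1 r^2 times it, then the intrinsics apply), "view" (4x4, takes a point from world to camera coordinates). Camera axes: x right, y down, z forward; pixel columns grow to the right and rows downward; lengths in m; the calibration is good to about 2 mm. A picture is of the moment at which its call begins.
A pose or a line that the arm cannot do raises arm.MotionError and nothing moves.
- arm.finish_job(): hands the job in, once; it reports no verdict.
The state is a dict: "t": time; "q": joint angles; "dq": joint speeds; "effort": joint torques, N m; "ee_pos": TCP position; "orientation": TCP orientation; "force": force on the tool from outside, world axes, zero at the start; "moment": the same for the moment, N m; "width": opening from 0.0 (shut) to 1.0 (fully open).
Only numpy, scipy, OpenCV 4.12 (cv2) and the standard library are available. Lean on these libraries where they do the work, as an engineer would, in place of code of your own. Each camera call takes 0.05 s, during which the arm holds its last target. There are 200 camera calls.

## Working session

There is one attempt and no reset: what is moved stays moved. The work goes in short steps, each a Python script; the robot and the scene stay as the last script left them, time stands still between calls to the robot, and variables do not carry over. Pictures are saved under pics/ and viewed, about 8 in all and at most 12, crops included, and the job is handed in when it is done.

```bash
ls; mkdir -p pics; python3 - <<'E'
from cell import arm
import cv2,numpy as np,pickle
o=arm.get_obs();print(o['t'],o['q'],o['width'],arm.pinch_z,o['force'])
d={n:arm.read_camera(n) for n in("scene","top","wrist")}
pickle.dump(d,open('c0.pkl','wb'))
for n in d:
    cv2.imwrite(f'pics/{n}0.png',d[n]['frame']);print(n,d[n]['fx'],d[n]['k1'],np.round(np.linalg.inv(d[n]['view']),3).tolist(),(d[n]['depth']>0).mean())
E
```

```text
pics
0.0 [-7.47130538e+01  3.05639502e+00  9.24925506e+01 -2.14546263e-03
  8.45674860e+01 -6.81725023e+00] 1.0038751501968401 0.0187 [0.62310671 0.41098175 0.19154708]
scene 517.1177528584308 0.0663115882208726 [[0.703, 0.382, -0.6, 1.501], [0.711, -0.362, 0.603, -0.971], [0.013, -0.85, -0.527, 0.935], [0.0, 0.0, 0.0, 1.0]] 0.9960799319727891
top 383.8634427534735 -0.07067497624565056 [[0.002, -0.991, 0.13, 0.43], [-1.0, -0.003, -0.003, -0.01], [0.003, -0.13, -0.991, 1.125], [0.0, 0.0, 0.0, 1.0]] 0.9958503401360544
wrist 349.5006843426705 -0.052145165491248716 [[0.377, -0.889, -0.26, 0.302], [-0.926, -0.363, -0.104, -0.552], [-0.002, 0.28, -0.96, 0.373], [0.0, 0.0, 0.0, 1.0]] 0.9960289115646258
```

View pics/top0.png

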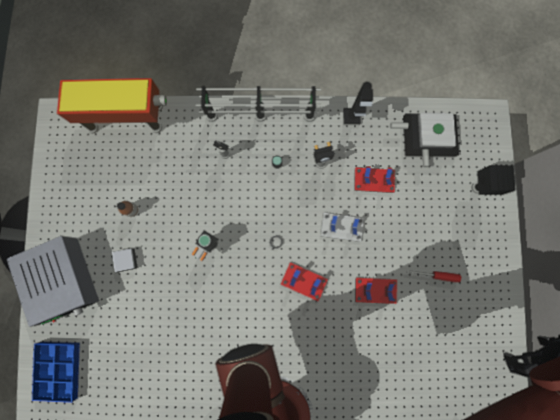

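View pics/scene0.png

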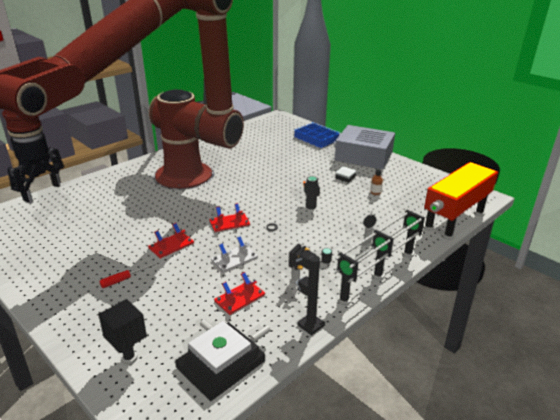

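Top view: the standing tube (green end) is at about (205,241), with orange tabs at (203,254) towards the robot. The aluminium cradle with blue Vs is at (343,225), and the red ones are look-alikes. Next I compute coarse positions and look closer with the wrist camera.

```bash
cat > h.py <<'E'
import numpy as np,cv2
def rays(c,uv):
    uv=np.asarray(uv,float).reshape(-1,1,2)
    K=np.array([[c['fx'],0,c['cx']],[0,c['fy'],c['cy']],[0,0,1]])
    return cv2.undistortPoints(uv,K,np.array([c['k1'],0,0,0.]),R=None,P=None).reshape(-1,2)
def onplane(c,uv,z):
    n=rays(c,uv);V=np.linalg.inv(c['view']);d=np.c_[n,np.ones(len(n))]@V[:3,:3].T;o=V[:3,3]
    return o+d*((z-o[2])/d[:,2])[:,None]
def depthpts(c,mask):
    v,u=np.nonzero(mask&(c['depth']>0));n=rays(c,np.c_[u,v]);z=c['depth'][v,u][:,None]
    V=np.linalg.inv(c['view']);return np.c_[n*z,z]@V[:3,:3].T+V[:3,3],np.c_[u,v]
def hsv(c):return cv2.cvtColor(c['frame'],cv2.COLOR_BGR2HSV)
def blobs(c,lo,hi,amin=8):
    m=cv2.inRange(hsv(c),lo,hi);n,l,s,ce=cv2.connectedComponentsWithStats(m)
    return [(ce[i],s[i,4],l==i) for i in range(1,n) if s[i,4]>=amin]
ORANGE=((8,120,100),(22,255,255));BLUE=((105,80,60),(130,255,255));GREEN=((45,40,50),(90,255,255))
E
python3 - <<'E'
import pickle,numpy as np,cv2
from h import *
d=pickle.load(open('c0.pkl','rb'));c=d['top']
P,uv=depthpts(c,np.ones((420,560),bool))
print('table z',np.median(P[(P[:,0]>.2)&(P[:,0]<.6)&(abs(P[:,1])<.4)][:,2]))
for nm,r in(('or',ORANGE),('bl',BLUE),('gr',GREEN)):
    for ce,a,m in blobs(c,*r):
        p,_=depthpts(c,m);
        if len(p) and 100<ce[0]<450 and 130<ce[1]<310: print(nm,ce.round(1),a,np.median(p,0).round(3),p[:,2].max().round(3))
cv2.imwrite('pics/topcrop.png',cv2.resize(c['frame'][130:310,180:380],None,fx=4,fy=4,interpolation=2)[:600,:800])
E
```

```text
table z 0.0011730180024127623
or [122.8 211.4] 18 [0.574 0.422 0.064] 0.072
or [194.7 250.7] 18 [0.465 0.212 0.075] 0.078
or [203. 256.] 17 [0.45  0.189 0.075] 0.079
bl [367.1 172.1] 36 [ 0.693 -0.273  0.046] 0.06
bl [388.6 173.2] 37 [ 0.69  -0.336  0.046] 0.058
bl [366.9 180.1] 18 [ 0.669 -0.272  0.047] 0.057
bl [388.1 181.1] 16 [ 0.667 -0.333  0.047] 0.054
bl [333.3 222.7] 61 [ 0.548 -0.173  0.043] 0.056
bl [355.2 225.6] 64 [ 0.539 -0.234  0.044] 0.059
bl [294.9 276.8] 54 [ 0.396 -0.063  0.047] 0.056
bl [316.5 282.8] 29 [ 0.377 -0.122  0.047] 0.06
bl [368.1 286.1] 27 [ 0.368 -0.267  0.046] 0.057
bl [390.1 287.1] 27 [ 0.365 -0.329  0.046] 0.059
bl [313.1 290.2] 21 [ 0.358 -0.113  0.043] 0.056
bl [367.9 295.1] 29 [ 0.344 -0.266  0.046] 0.057
bl [390.  295.9] 29 [ 0.34  -0.328  0.046] 0.055
gr [276.8 160.2] 68 [ 0.73  -0.012  0.036] 0.041
gr [204.  240.2] 86 [0.492 0.18  0.111] 0.115
```

View pics/topcrop.png

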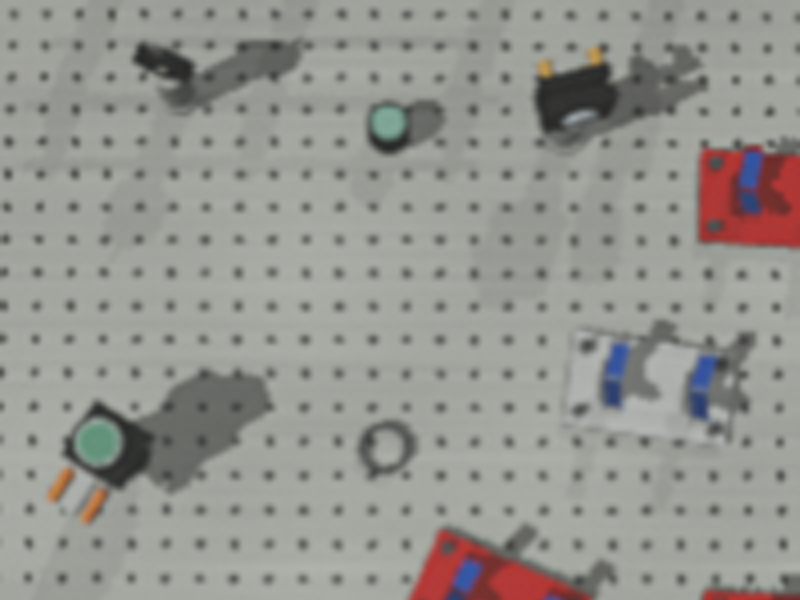

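```bash
python3 - <<'E'
from cell import arm
from h import *
import numpy as np,pickle
o=arm.get_obs();R=np.array(o['orientation']);p=np.array(o['ee_pos'])
d=pickle.load(open('c0.pkl','rb'))
V=np.linalg.inv(d['wrist']['view']);print('cam in tool',(R.T@(V[:3,3]-p)).round(3),(R.T@V[:3,:3]).round(2).tolist(),R.round(2).tolist())
# IK survey
def ax(a,b):a=a/np.linalg.norm(a);return np.c_[np.cross(b,a),b,a]
x_t=np.array([.86,-.51,0]);x_t/=np.linalg.norm(x_t);z=np.array([0,0,1.]);y_t=np.cross(z,x_t)
C=np.array([.545,-.204,.06]);cy=np.array([.13,.99,0]);
for th in (0,15,30,45):
  t=np.radians(th);a=np.cos(t)*x_t-np.sin(t)*z
  for s in(1,-1):
    g=np.array([.492,.18,.069])-.010*x_t+a*arm.pinch_z
    q=arm.inverse_kinematics(g,ax(a,s*y_t))
    q2=arm.inverse_kinematics(g-.1*a,ax(a,s*y_t))
    print(th,s,'grasp',None if q is None else np.round(q),None if q2 is None else np.round(q2))
    for e in(1,-1):
      zt=e*cy/np.linalg.norm(cy);xt=-z;yt=np.cross(zt,xt);af=np.cos(t)*xt-np.sin(t)*zt
      q=arm.inverse_kinematics(C-.01*xt+af*arm.pinch_z,ax(af,s*yt));print('   place',e,None if q is None else np.round(q))
E
```

```text
cam in tool [ 0.072 -0.    -0.143] [[0.0, -0.96, -0.28], [1.0, 0.0, 0.0], [0.0, -0.28, 0.96]] [[0.93, 0.38, -0.0], [0.38, -0.93, 0.0], [0.0, -0.0, -1.0]]
0 1 grasp None None
   place 1 [-28.   7. 106.  -0.  67. 160.]
   place -1 [-28.   7. 106.  -0.  67. -20.]
0 -1 grasp None None
   place 1 [-28.   7. 106.  -0.  67. -20.]
   place -1 [-28.   7. 106.  -0.  67. 160.]
15 1 grasp None None
   place 1 [-21.   7. 108. -16.  63. 173.]
   place -1 [-34.  11. 103.  14.  73. -31.]
15 -1 grasp None None
   place 1 [-21.   7. 108. -16.  63.  -7.]
   place -1 [-34.  11. 103.  14.  73. 149.]
30 1 grasp None None
   place 1 [ -15.    9.  109.  -34.   63. -172.]
   place -1 [-39.  15. 101.  25.  82. -39.]
30 -1 grasp None None
   place 1 [-15.   9. 109. -34.  63.   8.]
   place -1 [-39.  15. 101.  25.  82. 141.]
45 1 grasp [ 31.  -5. 128. -56.  48.   7.] [ 40. -17. 129. -50.  61.   3.]
   place 1 [ -10.   13.  109.  -50.   67. -158.]
   place -1 [-43.  22.  97.  35.  91. -45.]
45 -1 grasp [  31.   -5.  128.  -56.   48. -173.] [  40.  -17.  129.  -50.   61. -177.]
   place 1 [-10.  13. 109. -50.  67.  22.]
   place -1 [-43.  22.  97.  35.  91. 135.]
```

```bash
python3 - <<'E'
from cell import arm
from h import *
import numpy as np,pickle
R=np.array(arm.get_obs()['orientation']);D={}
def dn(xa): 
    xa=np.array([*xa,0.]);xa/=np.linalg.norm(xa);z=np.array([0,0,-1.]);return np.c_[xa,np.cross(z,xa),z]
arm.move_to([.545,-.204,.24],dn([.93,.2]));arm.sleep(.2);D['cr']=arm.read_camera('wrist')
arm.move_to([.455,.19,.32],dn([.9,.2]));arm.sleep(.2);D['tu']=arm.read_camera('wrist')
pickle.dump(D,open('c1.pkl','wb'));print(arm.get_obs()['t'],arm.get_obs()['q'])
cv2.imwrite('pics/w1.png',cv2.resize(np.vstack([D['cr']['frame'],D['tu']['frame']]),None,fx=.7,fy=.7))
for k,rs in(('cr',[BLUE]),('tu',[ORANGE,GREEN])):
  for r in rs:
    for ce,a,m in blobs(D[k],*r,40):
      p,_=depthpts(D[k],m)
      if len(p):print(k,ce.round(1),a,np.median(p,0).round(4),p.min(0).round(3),p.max(0).round(3))
E
```

```text
3.95 [ 1.39339757e+01 -1.74714840e+01  1.02780453e+02 -5.16939897e-03
  9.47203960e+01  9.14774898e+01]
cr [391.6  42.6] 436 [ 0.6953 -0.2728  0.0471] [ 0.684 -0.291  0.011] [ 0.713 -0.266  0.058]
cr [455.3  63.4] 416 [ 0.6922 -0.3346  0.0465] [ 0.681 -0.358  0.015] [ 0.704 -0.328  0.058]
cr [382.4  70.6] 268 [ 0.6707 -0.271   0.0466] [ 0.66  -0.285  0.013] [ 0.682 -0.265  0.058]
cr [445.   90.5] 250 [ 0.6671 -0.333   0.0469] [ 0.657 -0.34   0.037] [ 0.678 -0.326  0.058]
cr [252.6 170.4] 231 [ 0.5564 -0.1737  0.0467] [ 0.544 -0.181  0.01 ] [ 0.567 -0.165  0.057]
cr [244.6 193.5] 322 [ 0.5321 -0.1703  0.046 ] [ 0.521 -0.178  0.033] [ 0.543 -0.163  0.057]
cr [312.  191.7] 231 [ 0.5478 -0.235   0.0463] [ 0.536 -0.242  0.031] [ 0.559 -0.228  0.057]
cr [303.2 214. ] 313 [ 0.5236 -0.2317  0.0461] [ 0.513 -0.239  0.034] [ 0.535 -0.225  0.057]
cr [129.4 286.5] 55 [ 0.4059 -0.0668  0.0482] [ 0.393 -0.076  0.036] [ 0.416 -0.06   0.058]
cr [118.1 301.6] 251 [ 0.3839 -0.0557  0.0468] [ 0.372 -0.149  0.036] [ 0.541 -0.047  0.277]
cr [302.9 347.9] 46 [ 0.3704 -0.2672  0.0488] [ 0.361 -0.273  0.039] [ 0.379 -0.262  0.057]
cr [297.  364.8] 271 [ 0.3446 -0.2663  0.0468] [ 0.334 -0.272  0.036] [ 0.356 -0.26   0.058]
cr [354.6 358.8] 45 [ 0.3678 -0.3289  0.0484] [ 0.357 -0.335  0.037] [ 0.377 -0.323  0.058]
cr [348.6 372.1] 193 [ 0.3449 -0.3293  0.0432] [ 0.335 -0.335  0.036] [ 0.353 -0.322  0.053]
tu [262.4 164. ] 133 [0.4673 0.2135 0.0749] [0.455 0.204 0.062] [0.478 0.222 0.077]
tu [280.  180.9] 142 [0.4522 0.1901 0.075 ] [0.441 0.182 0.065] [0.464 0.199 0.078]
tu [297.8 150.7] 571 [0.4931 0.181  0.1115] [0.48  0.168 0.109] [0.506 0.194 0.113]
```

View pics/w1.png

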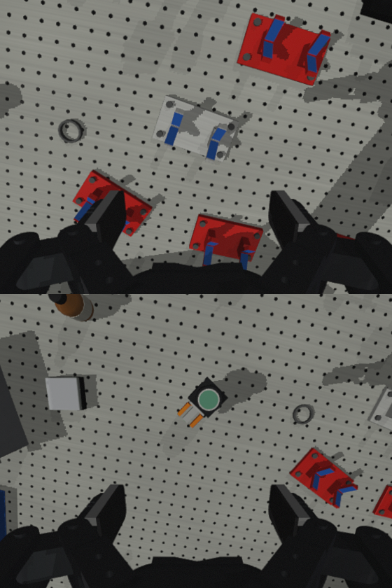

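Cradle seat ≈ (0.540, -0.203), trough direction (0.138, 0.990), saddle spacing 61.9 mm (62 expected). Tube axis (0.493, 0.181), tabs 39.3 mm from it (39 expected). Both agree with the given sizes, so I plan the moves and grasp with the tool tilted 45°.

```bash
cat > plan.py <<'E'
import numpy as np
from cell import arm
Z=np.array([0,0,1.])
def u(v):v=np.array(v,float);return v/np.linalg.norm(v)
def ax(a,b):return np.c_[np.cross(b,a),b,a]
T=np.array([.4931,.181,.069]);xt=u([.846,-.536,0]);yt=np.cross(Z,xt)
C=np.array([.540,-.2027,.060]);cy=u([.1385,.990,0]);cx=np.cross(cy,Z)
OFF=.004;th=np.radians(45);c,s=np.cos(th),np.sin(th)
a1=c*xt-s*Z;R1=ax(a1,yt);G=T-OFF*xt+a1*arm.pinch_z
zf=-cy;xf=-Z;yf=np.cross(zf,xf);a2=c*xf-s*zf;R2=ax(a2,yf);P=C-OFF*xf+a2*arm.pinch_z
def ik(p,R):
    q=arm.inverse_kinematics(p,R);return None if q is None else np.round(q).tolist()
E
python3 - <<'E'
from plan import *
for n,p,R in(('pre',G-.09*a1,R1),('preup',G-.09*a1+.1*Z,R1),('g',G,R1),('lift',G+.13*Z,R1),('above',P+.1*Z,R2),('place',P,R2),('retreat',P-.09*a2,R2)):print(n,p.round(3),ik(p,R))
from scipy.spatial.transform import Rotation as Ro,Slerp
S=Slerp([0,1],Ro.from_matrix([R1,R2]));print(np.degrees((Ro.from_matrix(R1).inv()*Ro.from_matrix(R2)).magnitude()))
for f in(.25,.5,.75):print(f,ik((1-f)*(G+.13*Z)+f*(P+.1*Z),S(f).as_matrix()))
for k in (1,-1):print('top',ik(C+[0,0,.03],ax(-Z,k*cx)),ik(C+[0,0,.12],ax(-Z,k*cx)))
E
```

```text
pre [0.447 0.21  0.119] [38.0, -14.0, 128.0, -50.0, 60.0, 5.0]
preup [0.447 0.21  0.219] [38.0, -22.0, 124.0, -46.0, 68.0, -5.0]
g [0.501 0.176 0.056] [30.0, -4.0, 127.0, -56.0, 49.0, 8.0]
lift [0.501 0.176 0.186] [30.0, -18.0, 124.0, -47.0, 60.0, -8.0]
above [ 0.542 -0.19   0.151] [-43.0, 14.0, 97.0, 36.0, 98.0, -40.0]
place [ 0.542 -0.19   0.051] [-43.0, 22.0, 98.0, 35.0, 90.0, -45.0]
retreat [ 0.533 -0.253  0.114] [-48.0, 20.0, 93.0, 33.0, 98.0, -44.0]
107.06773367392113
0.25 [9.0, -23.0, 123.0, -16.0, 59.0, -26.0]
0.5 [-14.0, -17.0, 118.0, 9.0, 69.0, -41.0]
0.75 [-31.0, -3.0, 108.0, 25.0, 83.0, -45.0]
top [-28.0, 4.0, 106.0, -0.0, 70.0, -20.0] [-28.0, -1.0, 102.0, -0.0, 80.0, -20.0]
top [-28.0, 4.0, 106.0, -0.0, 70.0, 160.0] [-28.0, -1.0, 102.0, -0.0, 80.0, 160.0]
```

```bash
python3 - <<'E'
from plan import *
import cv2
arm.move_to(G-.09*a1+.06*Z,R1);arm.move_gripper(.85)
arm.move_l(G-.09*a1,.15);arm.move_l(G,.08)
o=arm.get_obs();print('pre',o['t'],o['force'].round(1) if hasattr(o['force'],'round') else o['force'],np.array(o['ee_pos'])-G)
arm.move_gripper(0.0);arm.sleep(.2)
o=arm.get_obs();print(o['t'],o['width'],o['width']*85,o['force'])
arm.move_l(G+.02*Z,.05);o=arm.get_obs();print(o['t'],o['force'],o['width'])
w=arm.read_camera('wrist')['frame'];sc=arm.read_camera('scene')['frame']
cv2.imwrite('pics/g1.png',np.hstack([w,cv2.resize(sc[130:270,200:387],(560,420))])[:, :][::1] if 0 else cv2.resize(np.hstack([w,cv2.resize(sc[130:270,200:387],(560,420))]),(800,300)))
E
```

```text
pre 7.5083 [ 0.3 -0.1 -0.4] [0.00015898 0.00035885 0.0004597 ]
8.075 0.509016044607517 43.266363791638945 [-4.36067998 -0.17317797  5.95721054]
8.625 [-0.17209359 -0.52870065 -4.65607662] 0.5029640054874135
```

View pics/g1.png

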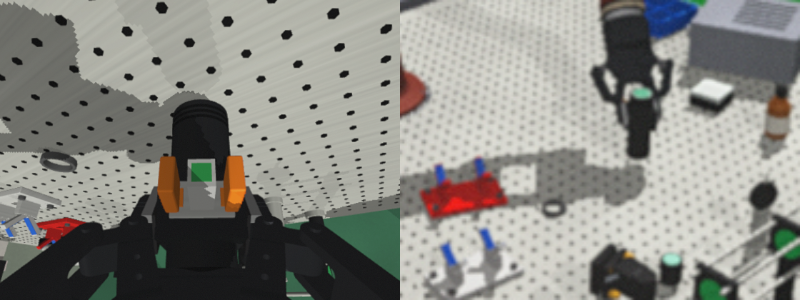

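The tube is held at 43 mm and lifted straight (-4.7 N), and the tabs are free. Next I carry it over the cradle, then lower it while watching the force.

```bash
python3 - <<'E'
from plan import *
import cv2
arm.move_l(G+.13*Z,.15)
arm.move_l(P+.1*Z,.12,rot=R2)
arm.move_l(P+.03*Z,.12);arm.move_l(P+.008*Z,.05);arm.sleep(.2)
o=arm.get_obs();f0=np.array(o['force']);print(o['t'],f0.round(1),o['width'],(np.array(o['ee_pos'])-P).round(4))
import pickle;D={n:arm.read_camera(n) for n in('scene','top','wrist')};pickle.dump(D,open('c2.pkl','wb'))
s=D['scene']['frame'][190:300,165:312];cv2.imwrite('pics/p1.png',cv2.resize(np.hstack([D['wrist']['frame'],cv2.resize(s,(560,420))]),(800,300)))
E
```

```text
14.3667 [ 0.4 -0.6 -4.1] 0.504722478057373 [ 0.0002 -0.0002  0.0083]
```

View pics/p1.png

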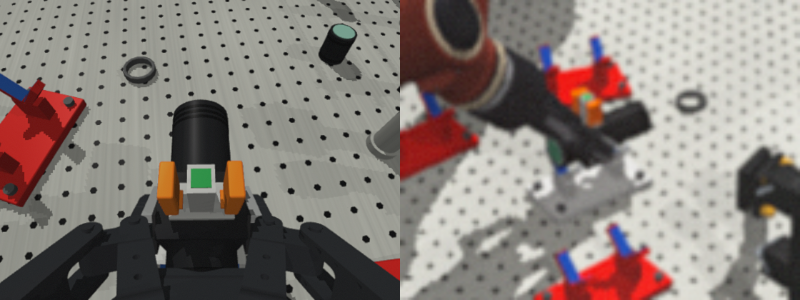

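The picture shows the tube level over the cradle, with the tabs up and its pose in the hand unchanged. Lowering until contact.

```bash
python3 - <<'E'
from plan import *
import cv2,pickle
f0=np.array(arm.get_obs()['force'])
for h in np.arange(.006,-.0051,-.001):
    arm.move_l(P+h*Z,.03);o=arm.get_obs();d=np.array(o['force'])-f0
    print(round(h,4),o['t'],d.round(1),round(o['ee_pos'][2]-P[2],4))
    if d[2]>3 or np.linalg.norm(d)>8:break
E
```

```text
0.006 14.7667 [ 0.7 -0.5 -1. ] 0.0058
0.005 15.0167 [-0.4  0.5 -1.8] 0.0049
0.004 15.2667 [ 0.5  0.1 -1.2] 0.0039
0.003 15.5167 [-0.6 -0.5 -0.9] 0.0029
0.002 15.7667 [ 0.1  0.2 -1.4] 0.0019
0.001 16.0167 [-0.2  0.4 -1. ] 0.001
0.0 16.2667 [-3.8  0.8  6. ] 0.0008
```

```bash
python3 - <<'E'
from plan import *
import cv2,pickle
from h import *
arm.move_gripper(.75);o=arm.get_obs();print(o['t'],o['force'].round(1))
p=np.array(o['ee_pos']);arm.move_l(p-.09*a2,.12)
Rd=ax(-Z,yf);print(ik(C+[0,0,.14],Rd))
arm.move_to(C+np.array([0,0,.17])-.0*cx,Rd);arm.sleep(.2)
D={n:arm.read_camera(n) for n in('scene','top','wrist')};pickle.dump(D,open('c3.pkl','wb'));o=arm.get_obs();print(o['t'],o['q'],o['force'])
for n in('wrist','top'):
  for ce,a,m in blobs(D[n],*ORANGE,10):
    q,_=depthpts(D[n],m)
    if len(q) and np.hypot(*(np.median(q,0)-C)[:2])<.08:
      top=q[q[:,2]>q[:,2].max()-.006];print(n,ce.round(1),a,np.median(q,0).round(4),'top',top.mean(0).round(4),q[:,2].max().round(4))
s=D['scene']['frame'][190:300,165:312];cv2.imwrite('pics/p2.png',cv2.resize(np.hstack([D['wrist']['frame'],cv2.resize(s,(560,420))]),(800,300)))
E
```

```text
16.6 [ 1.5 -0.2  0.8]
[-28.0, -2.0, 101.0, -0.0, 82.0, -20.0]
18.4583 [-2.80762222e+01 -3.32026050e+00  9.90618094e+01  8.87776068e-03
  8.44638395e+01 -2.00046210e+01] [0.48391812 0.2355636  0.23298937]
wrist [260.4 204. ] 227 [ 0.5237 -0.1976  0.1111] top [ 0.5234 -0.1991  0.1112] 0.1132
wrist [295.8 203.9] 244 [ 0.5508 -0.2008  0.1125] top [ 0.5506 -0.2029  0.1127] 0.1151
wrist [268.5 199.2] 21 [ 0.5288 -0.2     0.0868] top [ 0.5287 -0.2002  0.0865] 0.0878
```

View pics/p2.png

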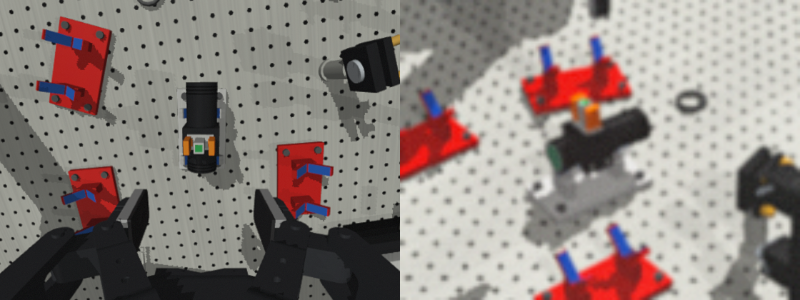

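```bash
python3 - <<'E'
from plan import *
import pickle
from h import *
D=pickle.load(open('c3.pkl','rb'))
for n in('wrist','top'):
  P_,uv=depthpts(D[n],np.ones((420,560),bool));L=(P_-C);X=L@np.array([*cx[:2],0]);Y=L@cy;h=P_[:,2]
  for nm,m in(('table',(h<.006)&(abs(X)<.1)&(abs(Y)<.12)),('port',(abs(h-.082)<.007)&(abs(Y)<.02)&(abs(X)<.024)),('tabtop',(h>.105)&(h<.12)&(abs(X)<.03)&(abs(Y)<.03)),('tubeback',(h>.074)&(h<.083)&(abs(Y-.045)<.02)&(abs(X)<.02))):
    if m.sum()<8:print(n,nm,m.sum());continue
    A=np.c_[X[m],Y[m],np.ones(m.sum())];k=np.linalg.lstsq(A,h[m],rcond=None)[0]
    print(n,nm,m.sum(),'slopes deg',np.degrees(k[:2]).round(2),'h0',k[2].round(4),'X',np.percentile(X[m],[2,50,98]).round(4),'Y',np.percentile(Y[m],[2,50,98]).round(4))
E
```

```text
wrist table 32433 slopes deg [ 0.04 -0.02] h0 0.0005 X [-0.0965  0.0007  0.0965] Y [-0.1143  0.0226  0.1169]
wrist port 1394 slopes deg [ 2.1  -1.88] h0 0.0827 X [-0.0226  0.0015  0.02  ] Y [-0.0191  0.0086  0.0191]
wrist tabtop 649 slopes deg [ 3.35 -5.55] h0 0.1121 X [-0.0196 -0.0032  0.0136] Y [-0.0067  0.0014  0.0085]
wrist tubeback 1546 slopes deg [0.42 0.16] h0 0.0777 X [-0.0129 -0.0002  0.0124] Y [0.0259 0.0457 0.0642]
top table 2387 slopes deg [-0.05  0.02] h0 0.0003 X [-0.0946  0.005   0.0971] Y [-0.1151  0.0672  0.1179]
top port 14 slopes deg [ -4.56 -65.51] h0 0.1015 X [-0.003   0.01    0.0181] Y [0.0138 0.017  0.0199]
top tabtop 0
top tubeback 133 slopes deg [ 1.26 -0.36] h0 0.078 X [-0.0171 -0.0029  0.0108] Y [0.0256 0.0457 0.0642]
```

The tube lies in the V, centred to within 1 mm and level along its axis. The cassette leans about 3° to the -x side, so a vertical pinch centred on the tube axis should bring it upright. Pinching now.

```bash
python3 - <<'E'
from plan import *
import cv2,pickle
B=C.copy()+.001*cy-.0005*cx
arm.move_gripper(.62)
arm.move_l([B[0],B[1],.12],.12)
o=arm.get_obs();f0=np.array(o['force'])
arm.move_l([B[0],B[1],.0885],.05);o=arm.get_obs();print('down',o['t'],(o['force']-f0).round(1),o['width'])
arm.move_gripper(0.0);arm.sleep(.3);o=arm.get_obs();print('pinch',o['t'],(o['force']-f0).round(1),o['width'],o['width']*85)
z0=o['ee_pos'][2];pickle.dump((f0,z0,B),open('f0.pkl','wb'))
for h in(.002,.005,.01):
    arm.move_l([B[0],B[1],.0885+h],.03);o=arm.get_obs();print(h,o['t'],(o['force']-f0).round(1),round(o['width']*85,2))
    if abs((o['force']-f0)[2])>12:break
D={n:arm.read_camera(n) for n in('scene','wrist')};pickle.dump(D,open('c4.pkl','wb'))
s=D['scene']['frame'][190:300,165:312];cv2.imwrite('pics/p3.png',cv2.resize(np.hstack([D['wrist']['frame'],cv2.resize(s,(560,420))]),(800,300)))
E
```

```text
down 20.575 [ 0.2 -0.9 -1.8] 0.6167446305757455
pinch 21.2833 [-1.2 -0.2  5.6] 0.20230709101936753 17.19610273664624
0.002 21.5333 [ 0.3 -1.5  0. ] 17.41
0.005 21.7833 [-0.7 -2.8 -0.3] 16.85
0.01 22.1 [ 0.2 -1.8 -0.4] 17.2
```

View pics/p3.png

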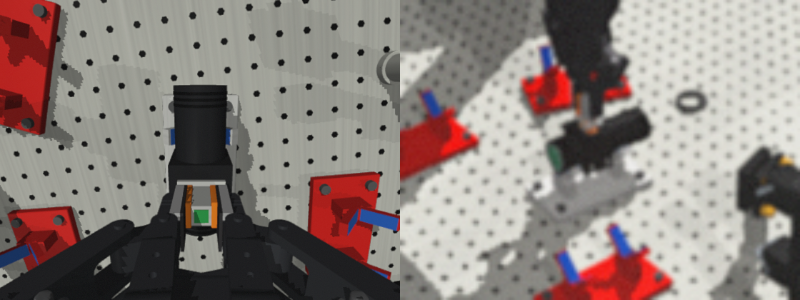

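```bash
python3 - <<'E'
from plan import *
import pickle
from h import *
D=pickle.load(open('c4.pkl','rb'))['wrist']
for ce,a,m in blobs(D,*ORANGE,10):
    q,_=depthpts(D,m);L=q-C
    print(ce.round(1),a,'h',np.percentile(q[:,2],[2,50,98]).round(4),'X',np.percentile(L@cx,[2,50,98]).round(4),'Y',np.percentile(L@cy,[2,50,98]).round(4))
for lo,hi,nm in(((50,120,80),(75,255,255),'green'),):
  for ce,a,m in blobs(D,lo,hi,20):
    q,_=depthpts(D,m);print(nm,ce.round(1),a,np.median(q,0).round(4))
cv2.imwrite('pics/p3b.png',cv2.resize(D['frame'][230:345,200:350],None,fx=5,fy=5,interpolation=2))
E
```

```text
[265.4 260.1] 19 h [0.096  0.0976 0.0996] X [-0.0078 -0.0069 -0.0056] Y [0.0086 0.0091 0.0095]
[299. 289.] 490 h [0.097  0.1204 0.122 ] X [0.0059 0.0074 0.009 ] Y [-0.0057  0.0075  0.0098]
[266.1 268.2] 30 h [0.1014 0.1066 0.1097] X [-0.0073 -0.006  -0.0053] Y [0.0086 0.0091 0.0096]
[265.1 278.2] 33 h [0.1121 0.1159 0.1187] X [-0.0072 -0.0061 -0.0053] Y [0.0087 0.0092 0.0099]
[263.5 300.9] 278 h [0.1196 0.1208 0.1219] X [-0.0081 -0.0066 -0.0052] Y [-0.0058  0.0018  0.0092]
green [281.4 302.5] 358 [ 0.5406 -0.2012  0.1214]
```

View pics/p3b.png

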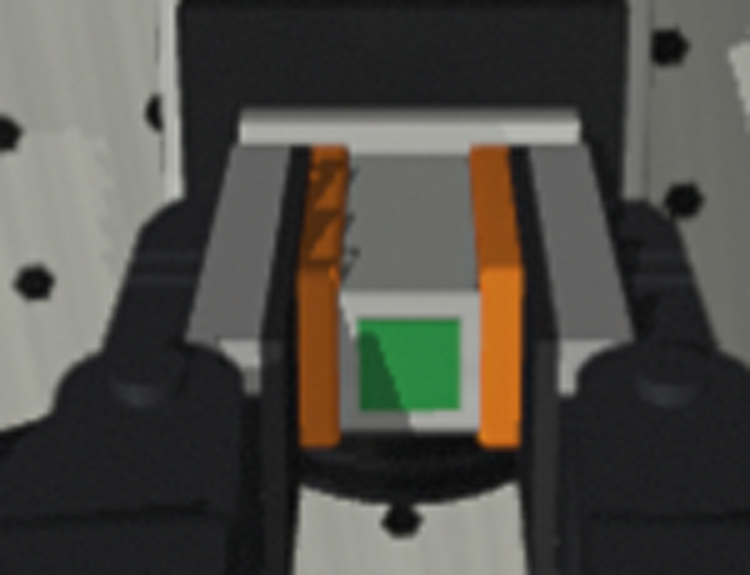

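The cassette is centred and upright. Its tabs are pinched, and it has risen about 9 mm with practically no draw force. The tabs measure about 17–18 mm across, narrower than the stated 25 mm, so the stops seem to give under the grip. Drawing it the rest of the way up.

```bash
python3 - <<'E'
from plan import *
import cv2,pickle
from h import *
f0,z0,B=pickle.load(open('f0.pkl','rb'))
for h in(.02,.035,.045,.08):
    arm.move_l([B[0],B[1],.0885+h],.05);o=arm.get_obs();print(h,round(o['t'],2),(o['force']-f0).round(1),round(o['width']*85,2))
arm.sleep(.3)
D={n:arm.read_camera(n) for n in('scene','top','wrist')};pickle.dump(D,open('c5.pkl','wb'))
for lo,hi,nm in((*ORANGE,'or'),((50,120,80),(75,255,255),'green')):
  for ce,a,m in blobs(D['wrist'],lo,hi,30):
    q,_=depthpts(D['wrist'],m);L=q-C;print(nm,ce.round(1),a,np.median(q[:,2]).round(4),q[:,2].max().round(4),'X',np.percentile(L@cx,[2,98]).round(4),'Y',np.median(L@cy).round(4))
P_,uv=depthpts(D['wrist'],np.ones((420,560),bool));L=P_-C;X=L@cx;Y=L@cy;h=P_[:,2]
m=(h>.074)&(h<.083)&(abs(Y-.045)<.02)&(abs(X)<.02);print('tubeback',m.sum(),np.median(h[m]),np.percentile(X[m],[2,98]))
s=D['scene']['frame'][190:300,165:312];cv2.imwrite('pics/p4.png',cv2.resize(np.hstack([D['wrist']['frame'],cv2.resize(s,(560,420))]),(800,300)))
E
```

```text
0.02 22.55 [ 0.2 -0.3 -0.7] 17.03
0.035 23.0 [ 0.8  0.6 -1.6] 16.98
0.045 23.35 [ 1.3 -0.4 -1.3] 17.11
0.08 24.2 [-0.6 -0.3 -1.4] 17.08
or [265.7 263. ] 46 0.1702 0.1761 X [-0.0082 -0.0058] Y 0.0092
or [299.  288.6] 487 0.1898 0.1917 X [0.0055 0.0086] Y 0.0075
or [263.8 297. ] 334 0.1902 0.1917 X [-0.0084 -0.0055] Y 0.0033
green [281.4 244.5] 129 0.1315 0.1342 X [-0.0084  0.0086] Y 0.0025
green [281.5 302.5] 359 0.1909 0.1923 X [-0.0036  0.0038] Y 0.0017
tubeback 2373 0.07808682408731535 [-0.01310796  0.01263335]
```

View pics/p4.png

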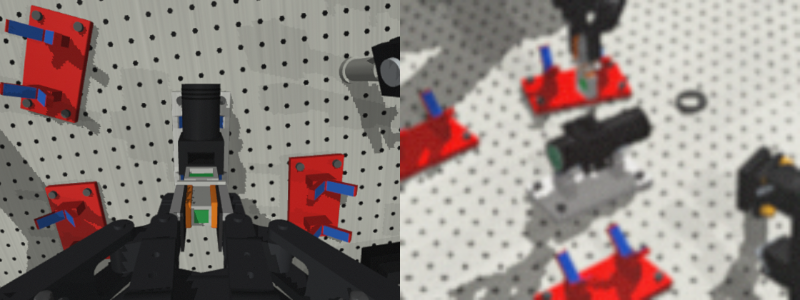

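```bash
python3 -c "
from cell import arm
print(arm.finish_job(),arm.get_obs()['t'])"
```

```text
the job is handed in; nothing more can be done
the job is handed in; nothing more can be done
```

The job is done and handed in at about 24.5 s of the 51 s allowed. The tube lies in the aluminium cradle, and the arm is holding the filter cassette upright above it.

**What I did:** I gripped the tube by its housing with the tool tilted 45°, because a horizontal approach was out of reach. I lifted it, turned it 90° and lowered it in 1 mm steps until about 6 N of contact, then let go. Then I pinched both catches from straight above and drew the cassette up 80 mm.

**Last checks:**
- **Tube:** it is still lying level and centred in the V. The top of its barrel measured 78 mm high against 79 mm expected.
- **Cassette:** it is upright and centred, with its lower edge about 43 mm clear of the port face. I felt only its own weight while drawing it out, about 1 N.
- **Other objects:** I saw none of them move in the views I checked, but I did not re-measure their positions.

**Disagreements:**
- **Roll after release:** the tube had rolled about 3° once I let go. The pinch, centred on the tube axis, brought the cassette upright; I did not re-measure the tube's own roll.
- **Tab width:** the pinched tabs measured about 17 mm across, not the stated 25 mm. The gripper opening and the camera depth agree on this, so the catches may have been pushed past their nominal stops by the fixed grip force.

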